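# Slide the jasper slab onto the light stage and set the filter collar

### The arm

A 7-joint arm with a two-finger parallel gripper is mounted at the origin on a cart in front of the work surface, level with it; the furniture and walls round the work are solid. World frame = base frame: x ahead of the robot, y to its left, z up, the work surface at z = 0. Lengths are in m, angles in rad, forces in N, time in s.
With the tool pointing down it reaches from about 0.4 to 0.85 m from the base axis. Payload 10.4 kg.
Tool frame: the origin (TCP) lies between the finger pads; the fingertips stand 17 mm ahead of it and the grasp point (between the pads) lies 2 mm behind it; z points along the fingers, y is the line along which they close (so a half turn about z gives the same grasp; the last joint's range is limited). The gripper opens to 85 mm and grips with 20 to 120 N. Pads are 22 mm wide; open, the fingers measure 114 mm over their backs; the gripper's body (76 mm by 85 mm) begins 54 mm behind the grasp point. The pads swing forward as they close: fully open they stand 13 mm farther back than shut.
Start: joints at [-1.229, 0.332, -0.065, 1.46, 0.022, 1.35, -0.088], TCP at [0.223, 0.584, 0.248] pointing down, gripper open.
Joint ranges: [-2.6, 2.6], [-0.5, 2.12], [-1.47, 1.34], [0.16, 2.42], [-1.27, 4.41], [0.06, 2.06], [-2.6, 2.6]. Speed limits (rad/s): [2.22, 2.22, 2.79, 2.79, 3.14, 3.14, 3.14].

### API

Orientations are given as a unit quaternion [x, y, z, w].
In Python, from workcell import readout, imaging, manip gives the robot as it stands. The module is installed in compiled form; this text tells all that it offers.
- The arm moves only by the shell command python3 -m crank 'ROWS' [OPENING] [FORCE]. ROWS is JSON, a list of rows, each a list of 4 numbers: the shift along the tool's x, y, z as a fraction of full scale, then the turn about the tool's z as a fraction of full scale. In form: [[x, y, z, yaw], ...]. A call has 1 to 5 rows; each row is the pose to reach, as a shift and turn from the pose commanded when the call began, along the tool's axes at that moment; what a row does not reach only later rows make up. Full scale, the value 1, is 400 mm for a shift and 60 degrees for a turn. A row lasts 1/12 s, in which the tool goes at most 41.7 mm and 7.16 degrees, less where a joint would pass 70% of its speed; a pose out of reach is approached as far as the arm can. A call with a number of a shift or a turn outside -1 to 1 is refused whole. A call with a gripper value outside its range is refused whole. OPENING is the gripper command: -1 is shut, 1 is fully open, values between are in proportion, set as the call begins (- or left out, the last holds). The fingers move at their own pace and stop on an object; FORCE is the grip in N (left out, the last holds). Time passes only in rows, so rows that repeat a pose let the fingers close. It gives the time, the measured TCP pose, the force, the opening and the grip force at its end, in the units of the state.
- readout.get_obs(): the state, without advancing time (a new reading comes with each control period).
- imaging.camera(name): name is "scene" or "top" or "wrist"; returns a dict with "color" (384x512x3 uint8, red, green, blue), "fx", "fy", "cx", "cy" (pixels), "k1" (the pictures are not rectified: a ray, as slopes to the right and down, at radius r is drawn at 1 + k1 r^2 times it, then the intrinsics apply), "rvec" (rotation vector, rad) and "tvec" (3), from world to camera coordinates, as OpenCV has them. Camera axes: x right, y down, z forward; pixel columns grow to the right and rows downward; lengths in m; the calibration is good to about 2 mm. A picture is of the moment at which its call begins. There is no depth.
- manip.hand_in(): hands the job in; it is judged then, once.
The state is a dict: "clock": time; "joint_pos": joint angles; "joint_velocities": joint speeds; "tau": joint torques, N m; "position": TCP position; "ee_rot": TCP orientation; "ft_force": force on the tool from outside, world axes, zero at the start; "torque": the same for the moment, N m; "grip_width": opening from 0.0 (shut) to 1.0 (fully open); "grasp_force": force on a finger pad.
Only numpy, scipy, OpenCV 4.12 (cv2) and the standard library are available. Lean on these libraries where they do the work, as an engineer would, in place of code of your own. Each camera call takes 0.05 s, during which the arm holds its last target. There are 200 camera calls.

### The job

Slide the red-brown slab sideways off the top of the stack onto the round light stage, without lifting it, until it lies flat and centred over the yellow light window; the two pale slabs under it must stay in their rest. Then turn the black filter collar by its upright pin until it clicks into the stop with the orange mark, and let go. Leave everything else on the bench where it is.

Things in the scene. Friction and masses are not known exactly. Their poses are not given: they have to be found in the camera images.
- viewer: Slab viewer, one fixed unit. Origin: bench level, on the axis of its vertical barrel. Round grey foot 190 mm across, 10 mm high; on the barrel a flat round aluminium stage 90 mm across, underside 49 mm, top 56.5 mm above the bench. Its +x points away from the robot, +y to the robot's left (turned by up to 0.25 rad). The slab rest stands on its -y side; slide the slab along viewer +y, about 90 mm.
- rest_floor (a point): Middle of the floor of the slab rest, 46 mm above the bench, at viewer (0, -90 mm). Grey block with aluminium lips up to 54 mm above the bench on all four sides (outer 95 mm along x, 74 mm along y); 8 mm gap to the stage. It holds three 6 mm slabs: pale, pale, red-brown; the stack's top is 64 mm above the bench. The stage is 1.5 mm lower than the surface on which the red-brown slab lies.
- window (a point): Centre of the yellow light window (24 mm across, black rim) in the middle of the stage, on the stage's top and on the barrel's axis.
- jasper_mid (a point): Centre (half-way up) of the red-brown jasper slab, 6 mm thick, about 52 mm along its x and 73 mm along its y, with an irregular outline; its long axis lies within about 0.1 rad of viewer x, and its one straight long edge (50 mm, about 24 mm from its centre) faces viewer -y, away from the stage. Loose, about 40 g. On the stack its centre is 61 mm, on the stage 59.5 mm above the bench.
- agate_mid_mid (a point): Centre (half-way up) of the upper of the two pale agate slabs, 59 x 82 x 6 mm, loose; its top is at 58 mm, 4 mm above the lips of the rest, in which it has about 3 mm of play.
- agate_low_mid (a point): Centre of the lowest slab, same size, loose, on the floor of the rest.
- collar (a joint): Angle of the black ribbed collar (80 mm across, 16 to 36 mm above the bench, under the stage) round the barrel, rad: 0 to 1.8, growing clockwise from above; starts at 0 to 0.75. Click stops at 0.15, 0.65, 1.15 (orange mark), 1.65; each draws the collar in from about 0.12 either side. It takes 2 to 10 N sideways on the pin to leave a stop, about 1 N between stops, where friction holds it.
- pin_top (a point): Top centre of the upright steel pin on the collar's arm: 12 mm across, free from 26 to 50 mm above the bench, 71 mm from the barrel's axis, on the robot's side. In viewer axes it stands at angle 3.142 - joint value, counter-clockwise from +x. The arm under it is 12 mm wide, 20 to 26 mm above the bench, ending 78 mm from the axis with a white pointer.
- stop_mark (a point): Middle of the orange mark (12 x 7 mm) on top of the foot, 85.5 mm from the barrel's axis, where the pointer stands at the wanted stop; the other three stops have thin white marks.
- loupe_mid (a point): Centre of a folding loupe (26 x 59 x 15 mm), loose bystander.
- marker_mid (a point): Centre of a white marker pen with a black cap (11 x 128 x 11 mm), loose bystander.
- dop_stick_mid (a point): Centre of a wooden dop stick with a green tip (21 x 124 x 17 mm), loose bystander.
- jasper: The same red-brown slab: origin at the centre of its underside, z up, long side along its y, straight long edge on its -x side.
Not all that is in view belongs to the job. What is shaped like the jasper but purple is not meant.

How it is judged:
By the outcome, as a careful person would: the job done as asked, in the order asked, and still so for the second after the job is handed in, with the robot touching nothing.
It also fails if it takes over 51 s, if anything falls off the work surface, if the arm or the gripper's body presses on something with over 40 N, if the wrist force passes 120 N, or if a joint passes its speed limit or range.

## Working session

There is one attempt and no reset: what is moved stays moved. The work goes in short steps, Python scripts to look and compute and a shell command to move; the robot and the scene stay as the last step left them, time stands still between calls to the robot, and variables do not carry over. Pictures are saved under pics/ and viewed, at most 13 in all, crops included, and the job is handed in when it is done.

```bash
mkdir -p pics; cat > h.py <<'E'
import numpy as np, cv2
from workcell import readout, imaging, manip
from scipy.spatial.transform import Rotation as R
def snap(n,fn=None):
    c=imaging.camera(n)
    if fn: cv2.imwrite(fn,c["color"][:,:,::-1])
    return c
def ray(c,u,v):
    K=np.array([[c["fx"],0,c["cx"]],[0,c["fy"],c["cy"]],[0,0,1]])
    p=cv2.undistortPoints(np.array([[[u,v]]],float),K,np.array([c["k1"],0,0,0,0.]))[0,0]
    Rm=cv2.Rodrigues(np.array(c["rvec"],float))[0];t=np.array(c["tvec"],float).ravel()
    return -Rm.T@t, Rm.T@np.array([p[0],p[1],1])
def onz(c,u,v,z):
    o,d=ray(c,u,v); return o+d*(z-o[2])/d[2]
def proj(c,P):
    K=np.array([[c["fx"],0,c["cx"]],[0,c["fy"],c["cy"]],[0,0,1]])
    return cv2.projectPoints(np.array([P],float),np.array(c["rvec"],float),np.array(c["tvec"],float),K,np.array([c["k1"],0,0,0,0.]))[0].ravel()
def tool(P):
    "shift in tool axes as fraction, from measured pose to world P"
    o=readout.get_obs(); return R.from_quat(o["ee_rot"]).inv().apply(np.array(P)-o["position"])/0.4
E
python3 - <<'E'
from h import *
import pickle
d={n:snap(n,f"pics/{n}0.png") for n in("scene","top","wrist")}
pickle.dump(d,open("c0.pkl","wb"))
im=np.hstack([cv2.imread("pics/scene0.png"),cv2.imread("pics/top0.png")])
cv2.imwrite("pics/both.png",cv2.resize(im,(800,300)))
o=readout.get_obs();print(o["position"],o["ee_rot"],R.from_quat(o["ee_rot"]).as_matrix().round(3),o["clock"],o["grip_width"])
E
```

```text
[0.22287647 0.58362097 0.24769956] [ 1.81373483e-01  9.83414132e-01 -5.46111213e-04 -7.43053147e-05] [[-0.934  0.357 -0.   ]
 [ 0.357  0.934 -0.001]
 [-0.    -0.001 -1.   ]] 0.15 1.0010468443448755
```

View pics/top0.png

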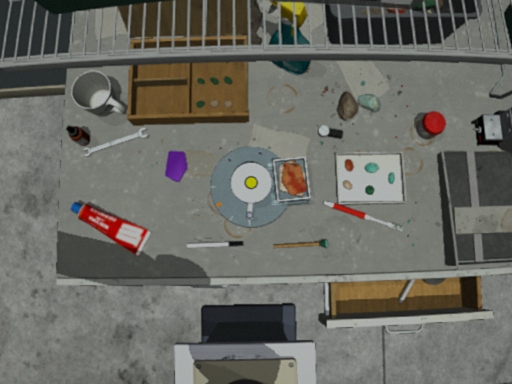

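View pics/scene0.png

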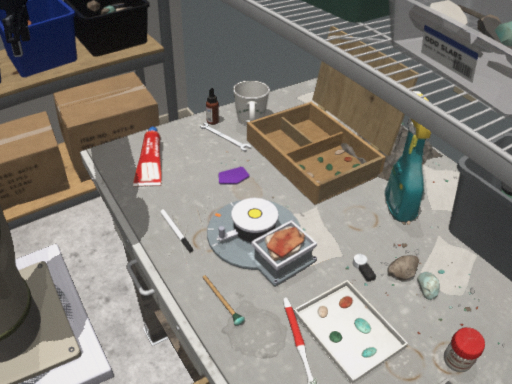

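The top view shows the window at (251,183), the stack with the red-brown slab at (293,179), the pin near (250,210) and the orange mark near (218,205). Two objects have the jasper's shape. The purple one at (176,165) is the decoy. The red-brown one at (293,179) sits on the stack in the rest, so it's the one meant. I'll measure it and confirm with an enlarged crop.

```bash
python3 - <<'E'
from h import *
import pickle
d=pickle.load(open("c0.pkl","rb"))
tiles=[]
for n,roi in(("top",(200,140,325,235)),("scene",(200,190,325,285))):
    c=d[n]; x0,y0,x1,y1=roi; im=c["color"]; hsv=cv2.cvtColor(im,cv2.COLOR_RGB2HSV)
    tiles.append(cv2.resize(im[y0:y1,x0:x1,::-1],None,fx=3.2,fy=3.1,interpolation=cv2.INTER_CUBIC)[:295])
    def m(lo,hi,z,name):
        k=cv2.inRange(hsv,lo,hi); k[:y0]=0;k[y1:]=0;k[:,:x0]=0;k[:,x1:]=0
        nn,l,s,ce=cv2.connectedComponentsWithStats(k)
        for i in range(1,nn):
            if s[i,4]>8: print(n,name,s[i],ce[i].round(1),onz(c,*ce[i],z).round(4))
        return l,s
    m((24,150,120),(34,255,255),.0565,"yellow")
    m((5,110,100),(18,255,255),.010,"orange(foot)")
    m((0,90,60),(16,255,255),.064,"jasper")
cv2.imwrite("pics/crop.png",np.vstack(tiles))
E
```

```text
top yellow [246 177  11  11  89] [250.8 182. ] [ 0.5057 -0.0227  0.0565]
top orange(foot) [282 160  24  35 586] [293.3 178.5] [ 0.5201 -0.1206  0.01  ]
top orange(foot) [216 202   5   5  16] [218.2 204.2] [0.464  0.0527 0.01  ]
top jasper [281 160  26  35 629] [293.2 178.1] [ 0.5111 -0.1155  0.064 ]
top jasper [216 202   6   5  12] [218.2 204.2] [0.4572 0.0488 0.064 ]
scene yellow [249 210  12   7  72] [254.5 213. ] [ 0.5052 -0.0226  0.0565]
scene orange(foot) [215 213   6   4  13] [217.5 214.6] [0.4643 0.0528 0.01  ]
scene orange(foot) [267 228  37  29 649] [284.7 241.2] [ 0.5399 -0.0795  0.01  ]
scene orange(foot) [207 281   4   4   9] [208.7 282.6] [ 0.3653 -0.0919  0.01  ]
scene jasper [302 190  18  13  98] [311.6 194.3] [ 0.627  -0.0426  0.064 ]
scene jasper [215 213   6   4  16] [217.3 214.6] [0.4382 0.0034 0.064 ]
scene jasper [267 227  37  31 700] [284.8 241.3] [ 0.5082 -0.1189  0.064 ]
scene jasper [204 278   9   7  15] [208.1 281.7] [ 0.3474 -0.128   0.064 ]
```

View pics/crop.png

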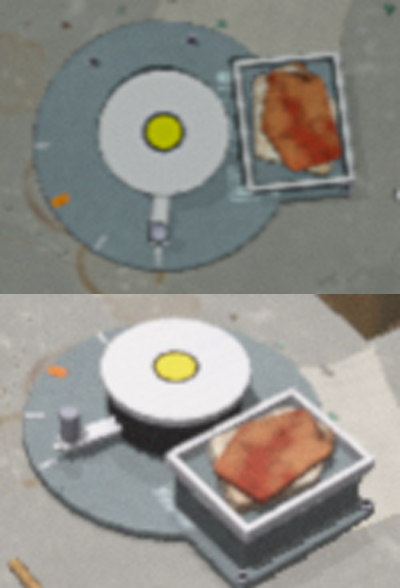

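Confirmed: the red-brown slab lies on the pale slabs in the rest. I'll push its straight edge with shut fingers, moving to a hover point first.

```bash
for i in 1 2 3 4; do python3 -m crank '[[-0.335,-0.371,0,0],[-0.335,-0.371,0,0],[-0.335,-0.371,0,0],[-0.335,-0.371,0,0],[-0.335,-0.371,0,0]]' -1 40; done
python3 -m crank '[[0,0,0,0.6],[0,0,0,0.6],[0,0,0,0.6],[0,0,0,0.6],[0,0,0,0.6]]'
python3 -m crank '[[0,0,0,0.475],[0,0,0,0.475],[0,0,0,0.475],[0,0,0,0.475],[0,0,0,0.475]]'
python3 - <<'E'
from h import *
import pickle
o=readout.get_obs();print(o["joint_pos"],o["ft_force"]);print(R.from_quat(o["ee_rot"]).as_matrix().round(3))
# slab edge + viewer angle from initial top view
c=pickle.load(open("c0.pkl","rb"))["top"];hsv=cv2.cvtColor(c["color"],cv2.COLOR_RGB2HSV)
k=cv2.inRange(hsv,(0,90,60),(16,255,255))[155:200];P=[]
for r in range(4,36):
    xs=np.where(k[r,270:320])[0]
    if len(xs): P.append([xs[0]+270,xs[-1]+270.5,r+155])
for p in P[::2]: print(p,onz(c,p[0],p[2],.064).round(4)[:2],onz(c,p[1],p[2],.064).round(4)[:2])
c=snap("wrist","pics/w1.png");pickle.dump(c,open("w1.pkl","wb"))
E
```

```text
clock: 0.57
position: [0.2963, 0.3944, 0.2481]
ee_rot: [0.182, 0.983, -0.0, 0.0]
ft_force: [0.6, 0.2, 0.5]
grip_width: 0.297
grasp_force: 0.0
clock: 0.98
position: [0.3681, 0.2079, 0.2483]
ee_rot: [0.182, 0.983, 0.0, -0.0]
ft_force: [0.6, -0.1, 1.2]
grip_width: -0.0
grasp_force: 0.0
clock: 1.4
position: [0.4401, 0.0213, 0.2485]
ee_rot: [0.182, 0.983, 0.0, 0.0]
ft_force: [1.2, 0.5, -0.0]
grip_width: 0.001
grasp_force: 0.0
clock: 1.82
position: [0.5123, -0.165, 0.2486]
ee_rot: [0.182, 0.983, -0.0, 0.001]
ft_force: [1.1, 0.9, -0.7]
grip_width: 0.001
grasp_force: 0.0
clock: 2.23
position: [0.5118, -0.1619, 0.248]
ee_rot: [0.478, 0.879, -0.0, -0.0]
ft_force: [0.2, 0.2, 0.3]
grip_width: 0.001
grasp_force: 0.0
clock: 2.65
position: [0.5118, -0.1617, 0.2481]
ee_rot: [0.679, 0.734, -0.0, -0.0]
ft_force: [-0.8, -0.3, -0.2]
grip_width: 0.0
grasp_force: 0.0
[-0.54878371  0.16452095  0.86411774  1.7329178  -0.12951148  1.30383049
  0.42079211] [-0.75178905 -0.3156934  -0.17271761]
[[-0.078  0.997 -0.   ]
 [ 0.997  0.078  0.   ]
 [ 0.    -0.    -1.   ]]
[np.int64(292), np.float64(293.5), 160] [ 0.
[... 469 characters left out ...]
 [ 0.5244 -0.1363]
[np.int64(282), np.float64(302.5), 174] [ 0.5208 -0.0912] [ 0.5199 -0.1362]
[np.int64(282), np.float64(303.5), 176] [ 0.5164 -0.0911] [ 0.5155 -0.1382]
[np.int64(282), np.float64(303.5), 178] [ 0.5119 -0.091 ] [ 0.511 -0.138]
[np.int64(281), np.float64(304.5), 180] [ 0.5075 -0.0886] [ 0.5065 -0.14  ]
[np.int64(282), np.float64(304.5), 182] [ 0.5031 -0.0907] [ 0.5021 -0.1399]
[np.int64(283), np.float64(305.5), 184] [ 0.4986 -0.0927] [ 0.4976 -0.1419]
[np.int64(285), np.float64(306.5), 186] [ 0.4941 -0.097 ] [ 0.4932 -0.1439]
[np.int64(286), np.float64(306.5), 188] [ 0.4896 -0.099 ] [ 0.4887 -0.1437]
[np.int64(288), np.float64(306.5), 190] [ 0.4852 -0.1032] [ 0.4843 -0.1436]
```

View pics/w1.png

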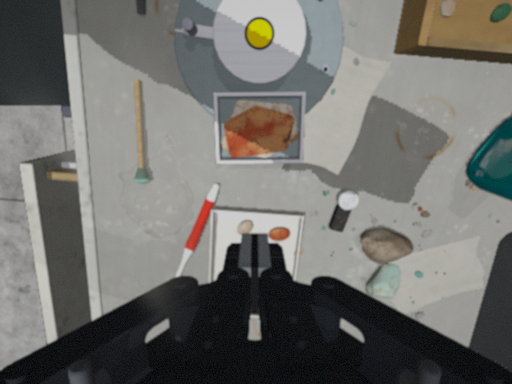

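The wrist view shows the window at (259,33), the jasper at (260,130) with its straight edge facing the fingers, and the shut fingers at (255,245). I'll measure the slab outline and the rest here.

```bash
cat >> h.py <<'E'
def slab(c,z,roi):
    "roi x0,y0,x1,y1 -> outline in world xy at height z (largest red-brown blob)"
    hsv=cv2.cvtColor(c["color"],cv2.COLOR_RGB2HSV);k=cv2.inRange(hsv,(0,90,40),(17,255,255))
    m=np.zeros_like(k);x0,y0,x1,y1=roi;m[y0:y1,x0:x1]=k[y0:y1,x0:x1]
    m=cv2.morphologyEx(m,cv2.MORPH_CLOSE,np.ones((7,7)));m=cv2.morphologyEx(m,cv2.MORPH_OPEN,np.ones((3,3)))
    q=max(cv2.findContours(m,cv2.RETR_EXTERNAL,cv2.CHAIN_APPROX_NONE)[0],key=cv2.contourArea)
    W=np.array([onz(c,*p,z)[:2] for p in q[:,0]],np.float32)
    M=cv2.moments(W.reshape(-1,1,2)); return W,np.array([M["m10"],M["m01"]])/M["m00"],q
E
python3 - <<'E'
from h import *
import pickle
c=pickle.load(open("w1.pkl","rb"))
W,ce,q=slab(c,.064,(200,80,320,180))
print("centroid",ce,"rect",cv2.minAreaRect(W*1000))
H=cv2.approxPolyDP(cv2.convexHull(W*1000),2.5,True)[:,0];print(H.round(1))
hsv=cv2.cvtColor(c["color"],cv2.COLOR_RGB2HSV)
k=cv2.inRange(hsv,(24,150,100),(34,255,255));k[80:]=0;ys,xs=np.where(k);print("win",onz(c,xs.mean(),ys.mean(),.0565))
# orange? rest lips corner: white frame
g=cv2.inRange(hsv,(0,0,130),(180,40,255));g[:88]=0;g[170:]=0;g[:,:208]=0;g[:,310:]=0
qq=max(cv2.findContours(g,cv2.RETR_EXTERNAL,cv2.CHAIN_APPROX_NONE)[0],key=cv2.contourArea)
L=np.array([onz(c,*p,.054)[:2] for p in qq[:,0]],np.float32)*1000;print("rest",cv2.minAreaRect(L))
im=c["color"][70:180,195:325,::-1].copy();cv2.drawContours(im,[q-np.array([195,70])],-1,(0,255,0),1)
cv2.imwrite("pics/w1c.png",cv2.resize(im,None,fx=5,fy=5,interpolation=cv2.INTER_CUBIC))
E
```

```text
centroid [ 0.51216775 -0.11517905] rect ((513.9995727539062, -112.40424346923828), (73.37464141845703, 48.42864227294922), 13.323352813720703)
[[ 544.8  -96.2]
 [ 505.7  -89.5]
 [ 480.4 -105.1]
 [ 478.  -119.4]
 [ 485.4 -141.6]
 [ 541.3 -130. ]
 [ 552.4 -116.7]]
win [ 0.50536968 -0.021749    0.0565    ]
rest ((512.418212890625, -114.93037414550781), (110.74673461914062, 81.13628387451172), 4.413557052612305)
```

View pics/w1c.png

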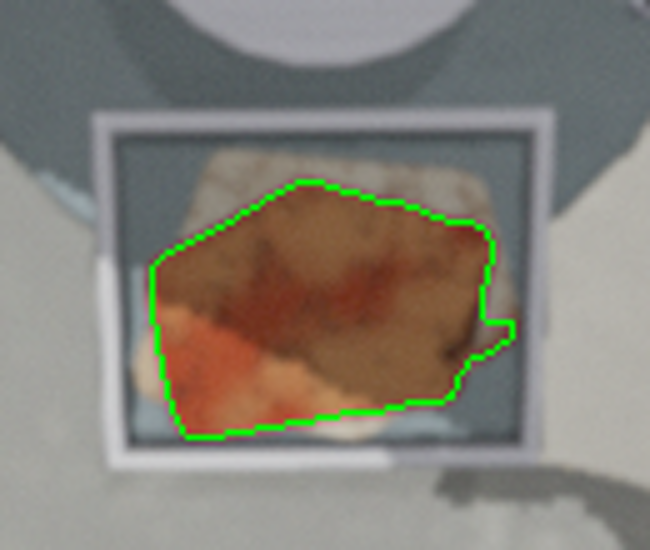

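```bash
python3 -m crank '[[-0.001,0.014,0.1,-0.06],[-0.001,0.014,0.2,-0.12],[-0.001,0.014,0.3,-0.12],[-0.001,0.014,0.38,-0.12],[-0.001,0.014,0.4,-0.12]]'
python3 -m crank '[[0,0,0.01,0],[0,0,0.02,0],[0,0,0.0265,0],[0,0,0.0285,0],[0,0,0.0285,0]]'
python3 - <<'E'
from h import *
o=readout.get_obs();print(o["position"],R.from_quat(o["ee_rot"]).as_matrix().round(3)[:2])
snap("scene","pics/s2.png");snap("wrist","pics/w2.png")
a=cv2.imread("pics/s2.png")[170:310,180:360];b=cv2.imread("pics/w2.png")
cv2.imwrite("pics/v2.png",np.hstack([cv2.resize(a,(400,311)),cv2.resize(b,(400,311))]))
E
```

```text
clock: 3.12
position: [0.5146, -0.1609, 0.0835]
ee_rot: [0.628, 0.779, -0.002, -0.003]
ft_force: [-1.1, 1.3, 0.5]
grip_width: -0.002
grasp_force: 0.0
clock: 3.53
position: [0.5183, -0.1618, 0.078]
ee_rot: [0.629, 0.777, 0.001, 0.001]
ft_force: [-0.1, -0.3, 0.4]
grip_width: 0.003
grasp_force: 0.0
[ 0.51830931 -0.16184245  0.07798788] [[-0.208  0.978  0.002]
 [ 0.978  0.208  0.   ]]
```

View pics/v2.png

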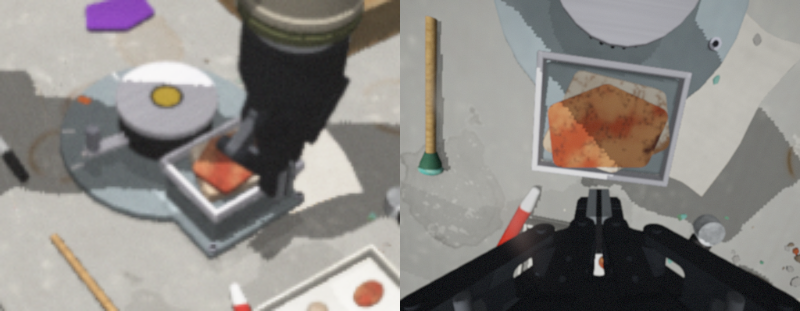

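The straight edge is now parallel to the finger face and nothing is touching. Next: approach, first half of the push, then check.

```bash
python3 -m crank '[[0.01,0,0.002,0],[0.02,0,0.003,0],[0.028,0,0.003,0],[0.034,0,0.003,0],[0.04,0,0.003,0]]'
python3 -m crank '[[0.01,0.0015,0,0],[0.02,0.003,0,0],[0.03,0.0045,0,0],[0.04,0.006,0,0],[0.05,0.0075,0,0]]'
python3 -m crank '[[0.01,0.0015,0,0],[0.02,0.003,0,0],[0.03,0.0045,0,0],[0.04,0.006,0,0],[0.05,0.0075,0,0]]'
python3 - <<'E'
from h import *
c=snap("wrist","pics/w3.png");W,ce,q=slab(c,.064,(150,0,400,255))
print(ce,cv2.minAreaRect(W*1000));print(cv2.approxPolyDP(cv2.convexHull(W*1000),2.5,True)[:,0].round(1).tolist())
E
```

```text
clock: 4.05
position: [0.5142, -0.1457, 0.0757]
ee_rot: [0.629, 0.777, 0.0, -0.0]
ft_force: [-0.2, -0.2, -0.1]
grip_width: 0.001
grasp_force: 0.1
clock: 4.47
position: [0.513, -0.1255, 0.0757]
ee_rot: [0.629, 0.777, 0.0, -0.0]
ft_force: [0.0, -1.0, 0.7]
grip_width: 0.001
grasp_force: 0.2
clock: 4.88
position: [0.5118, -0.1054, 0.0757]
ee_rot: [0.629, 0.777, 0.0, 0.0]
ft_force: [0.1, -0.0, -0.2]
grip_width: -0.001
grasp_force: 0.2
[ 0.50897776 -0.07176074] ((510.5606384277344, -69.4138412475586), (71.28611755371094, 49.269981384277344), 13.09289836883545)
[[543.5, -54.5], [506.29998779296875, -45.20000076293945], [479.8999938964844, -59.70000076293945], [474.1000061035156, -68.19999694824219], [480.70001220703125, -95.5], [486.79998779296875, -98.5999984741211], [538.2000122070312, -87.69999694824219]]
```

View pics/w3.png

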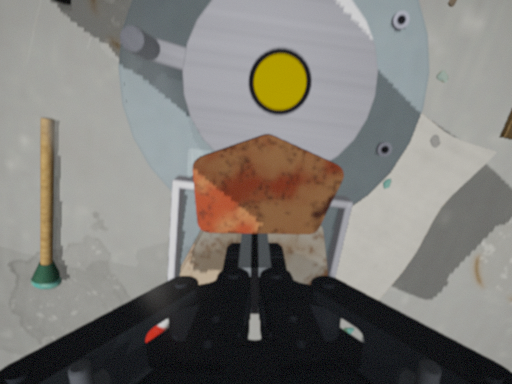

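The slab is sliding squarely, with its edge on the fingers at (255,233) and the window at (280,82). About 48 mm remain, so I'll push most of that and then measure.

```bash
python3 -m crank '[[0.01,0.001,0,0],[0.02,0.0025,0,0],[0.03,0.0035,0,0],[0.04,0.005,0,0],[0.05,0.006,0,0]]'
python3 -m crank '[[0.01,0.001,0,0],[0.02,0.0025,0,0],[0.03,0.0035,0,0],[0.04,0.005,0,0],[0.05,0.006,0,0]]'
python3 -m crank '[[0.005,0.001,0,0],[0.01,0.001,0,0],[0.01,0.001,0,0]]'
cat > m.py <<'E'
from h import *
import sys
c=snap("wrist","pics/w%s.png"%sys.argv[1]);W,ce,q=slab(c,.0625,(100,0,420,255))
print(ce,cv2.minAreaRect(W*1000));print(cv2.approxPolyDP(cv2.convexHull(W*1000),2.5,True)[:,0].round(1).tolist())
c=snap("top","pics/t%s.png"%sys.argv[1])
W,ce,q=slab(c,.0625,(200,140,325,235));print(ce,cv2.minAreaRect(W*1000))
E
python3 m.py 4
```

```text
clock: 5.35
position: [0.5099, -0.0852, 0.0757]
ee_rot: [0.629, 0.777, 0.0, -0.0]
ft_force: [-0.3, 0.2, -0.1]
grip_width: 0.004
grasp_force: 0.1
clock: 5.77
position: [0.5081, -0.0652, 0.0757]
ee_rot: [0.629, 0.777, 0.0, -0.0]
ft_force: [0.6, -0.1, -0.2]
grip_width: -0.002
grasp_force: 0.1
clock: 6.02
position: [0.5077, -0.0612, 0.0757]
ee_rot: [0.629, 0.777, 0.0, -0.0]
ft_force: [0.8, -0.2, -0.3]
grip_width: -0.001
grasp_force: 0.0
[ 0.50465921 -0.02759181] ((506.42401123046875, -25.28765869140625), (71.37896728515625, 49.19150161743164), 14.271954536437988)
[[539.4000244140625, -10.600000381469727], [502.29998779296875, -1.100000023841858], [473.0, -17.299999237060547], [469.5, -22.5], [477.1000061035156, -52.400001525878906], [482.1000061035156, -54.70000076293945], [533.5, -43.79999923706055]]
[0.45672919 0.05040362] ((456.7291259765625, 50.404510498046875), (6.513660907745361, 6.573135852813721), 89.44123840332031)
```

View pics/w4.png

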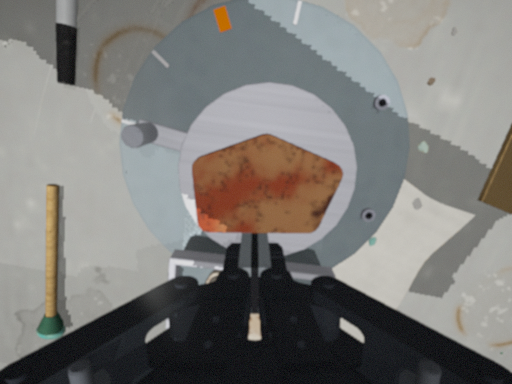

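The slab is on the stage and laterally centred, about 4 mm short. Final push, then back off and rise.

```bash
python3 -m crank '[[0.003,0,0,0],[0.006,0,0,0],[0.0095,0,0,0],[0.0095,0,0,0]]'
python3 -m crank '[[-0.01,0,0,0],[-0.02,0,-0.005,0],[-0.02,0,-0.1,0],[-0.03,0,-0.2,0],[-0.05,0,-0.3,0]]'
python3 -m crank '[[-0.1,0,-0.1,0],[-0.15,0,-0.1,0],[-0.2,0,-0.1,0],[-0.25,0,-0.1,0],[-0.25,0,-0.1,0]]'
cat >> m.py <<'E'
c=snap("scene","pics/s%s.png"%sys.argv[1])
W,ce,q=slab(c,.0625,(180,150,340,290));print(ce,cv2.minAreaRect(W*1000))
a=cv2.imread("pics/t%s.png"%sys.argv[1])[140:240,190:330];b=cv2.imread("pics/s%s.png"%sys.argv[1])[180:300,190:330];d=cv2.imread("pics/w%s.png"%sys.argv[1])
cv2.imwrite("pics/v%s.png"%sys.argv[1],np.vstack([np.hstack([cv2.resize(a,(400,286)),cv2.resize(b,(400,286))]),np.hstack([cv2.resize(d,(400,300)),np.zeros((300,400,3),np.uint8)])]))
E
python3 m.py 5
```

```text
clock: 6.45
position: [0.5069, -0.0577, 0.0757]
ee_rot: [0.629, 0.777, 0.0, -0.0]
ft_force: [-0.2, 0.3, 0.7]
grip_width: 0.001
grasp_force: 0.1
clock: 6.87
position: [0.5104, -0.0778, 0.1969]
ee_rot: [0.629, 0.777, -0.001, -0.0]
ft_force: [1.6, 0.5, 0.1]
grip_width: -0.0
grasp_force: 0.0
clock: 7.28
position: [0.5315, -0.1801, 0.2363]
ee_rot: [0.631, 0.775, -0.001, 0.001]
ft_force: [0.5, -0.5, -0.2]
grip_width: -0.002
grasp_force: 0.0
[ 0.50544951 -0.03293642] ((507.45599365234375, -33.08017349243164), (68.4747314453125, 26.19979476928711), 11.646553993225098)
[[476.20001220703125, -47.900001525878906], [480.5, -51.20000076293945], [531.2999877929688, -41.5], [538.2000122070312, -13.399999618530273], [471.6000061035156, -27.100000381469727]]
[ 0.50344739 -0.02490861] ((504.94390869140625, -23.010822296142578), (70.34611511230469, 46.12919235229492), 11.00777530670166)
[0.64341024 0.04203085] ((659.5009765625, 33.96082305908203), (200.2896728515625, 88.04293823242188), 88.50660705566406)
```

View pics/v5.png

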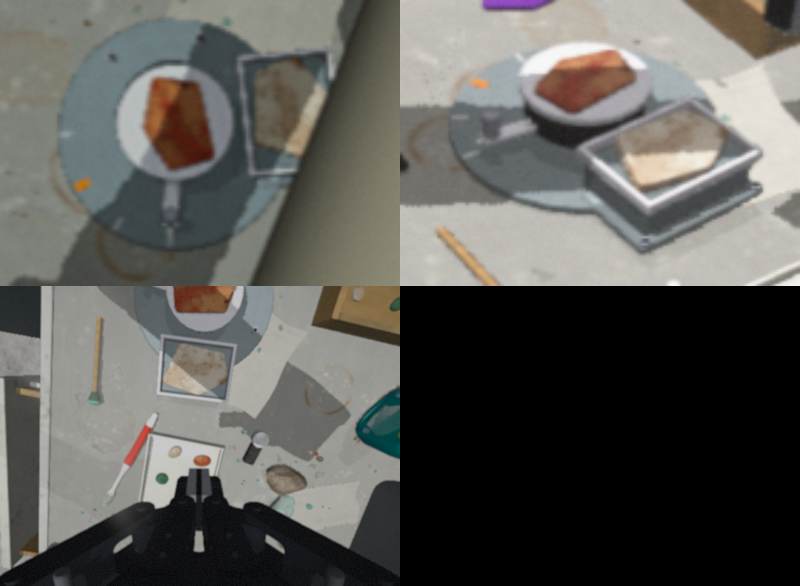

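The slab lies flat on the stage, with the top-view box centre at (0.505,-0.023) against the window at (0.5057,-0.0227). The agates are still in the rest. Now I'll locate the pin from the first images.

```bash
python3 - <<'E'
from h import *
import pickle
d=pickle.load(open("c0.pkl","rb"))
V=np.array([.5054,-.0225])
mk=(onz(d["top"],218.2,204.2,.01)[:2]+onz(d["scene"],217.5,214.6,.01)[:2])/2-V
yaw=np.arctan2(mk[1],mk[0])-(np.pi-1.15);print("yaw",yaw,np.linalg.norm(mk))
for n,u,v in(("top",249.1,213.5),("scene",221.3,227.4)):
    p=onz(d[n],u,v,.05)[:2];r=p-V;print(n,p,np.linalg.norm(r),"joint",np.pi-(np.arctan2(r[1],r[0])%(2*np.pi)-yaw))
for q in(0,.15,.5,.65,1.15):
    a=np.pi-q+yaw; P=V+.071*np.array([np.cos(a),np.sin(a)]);print(q,P.round(4),a,[proj(d[n],[*P,.05]).round(0) for n in("top","scene")])
E
```

```text
yaw 0.07995122051982095 0.08591383956776724
top [ 0.43709541 -0.01759309] 0.06848061853884213 joint 0.15166665110432476
scene [ 0.4345263  -0.01772036] 0.0710346868897154 joint 0.14728807861617232
0 [ 0.4346 -0.0282] 3.221543874109614 [array([254., 215.]), array([224., 231.])]
0.15 [ 0.4346 -0.0175] 3.071543874109614 [array([249., 215.]), array([221., 227.])]
0.5 [0.4406 0.0065] 2.721543874109614 [array([238., 212.]), array([218., 218.])]
0.65 [0.4456 0.0158] 2.571543874109614 [array([234., 210.]), array([218., 215.])]
1.15 [0.4713 0.0398] 2.071543874109614 [array([223., 199.]), array([223., 203.])]
```

Joint is at 0.15 and the viewer's yaw is 0.08. I'll push the pin from behind with the shut fingers at tip height about 32 mm, going over the standoff first.

```bash
python3 -m crank '[[0.4,-0.219,0,0],[0.4,-0.219,0,0],[0.4,-0.219,0,0],[0.4,-0.219,0,0],[0.4,-0.219,0,0]]'
python3 -m crank '[[0,0,0,0.5],[0,0,0,0.5],[0,0,0,0.5],[0,0,0,0.5],[0,0,0,0.5]]'
python3 -m crank '[[0,0,0,0.245],[0,0,0,0.245],[0,0,0,0.245],[0,0,0,0.245]]'
python3 - <<'E'
from h import *
o=readout.get_obs();print(o["joint_pos"].round(2),R.from_quat(o["ee_rot"]).as_matrix().round(3)[:2],tool([.413,-.0416,.049]).round(4))
c=snap("wrist","pics/w6.png")
print([proj(c,[*p,.05]).round(0) for p in((.4346,-.0175),(.4713,.0398))])
E
```

```text
clock: 7.85
position: [0.4099, -0.0326, 0.2356]
ee_rot: [0.627, 0.779, 0.001, -0.001]
ft_force: [0.5, 0.2, 0.2]
grip_width: 0.008
grasp_force: 0.0
clock: 8.27
position: [0.4127, -0.0362, 0.2357]
ee_rot: [0.81, 0.586, 0.0, -0.0]
ft_force: [-0.0, -0.1, -0.1]
grip_width: 0.001
grasp_force: 0.0
clock: 8.6
position: [0.4128, -0.0367, 0.2357]
ee_rot: [0.876, 0.482, 0.0, -0.0]
ft_force: [1.0, -0.3, -0.3]
grip_width: -0.004
grasp_force: 0.0
[-0.69 -0.21  0.6   2.02  0.12  1.3  -0.7 ] [[ 0.535  0.845  0.   ]
 [ 0.845 -0.535  0.   ]] [-0.01    0.0069  0.4667]
[array([262., 150.]), array([263.,  81.])]
```

View pics/w6.png

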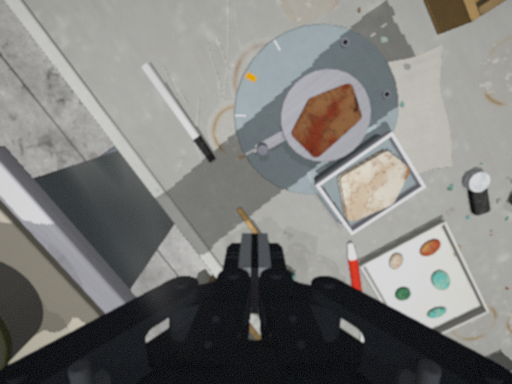

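```bash
python3 -m crank '[[-0.01,0.007,0.1,0],[-0.01,0.007,0.2,0],[-0.01,0.007,0.3,0],[-0.01,0.007,0.38,0],[-0.01,0.007,0.42,0]]'
python3 -m crank '[[0,0,0.015,0],[0,0,0.03,0],[0,0,0.045,0],[0,0,0.0465,0],[0,0,0.0465,0]]'
python3 -m crank '[[0.01,0,0,0],[0.02,0,0,0],[0.03,0,0,0],[0.037,0,0,0],[0.045,0,0,0]]'
python3 - <<'E'
from h import *
print(tool([.458,.0281,.049]).round(4),readout.get_obs()["position"])
E
```

```text
clock: 9.07
position: [0.411, -0.042, 0.0645]
ee_rot: [0.876, 0.482, -0.002, -0.0]
ft_force: [-0.8, -0.7, 0.5]
grip_width: 0.002
grasp_force: 0.0
clock: 9.48
position: [0.4136, -0.0417, 0.0496]
ee_rot: [0.877, 0.48, 0.001, 0.0]
ft_force: [-0.2, 1.0, -0.2]
grip_width: 0.001
grasp_force: 0.0
clock: 9.9
position: [0.4223, -0.0268, 0.049]
ee_rot: [0.878, 0.479, -0.001, -0.0]
ft_force: [-7.0, -5.6, 5.4]
grip_width: 0.002
grasp_force: 4.3
[ 0.1638  0.001  -0.0002] [ 0.42227052 -0.02680224  0.04902344]
```

```bash
for i in 1 2 3; do python3 -m crank '[[0.008,0,0,0],[0.016,0,0,0],[0.024,0,0,0],[0.032,0,0,0],[0.04,0,0,0]]'; done
python3 -m crank '[[0.008,0,0,0],[0.016,0,0,0],[0.024,0,0,0],[0.028,0,0,0],[0.028,0,0,0]]'
python3 - <<'E'
from h import *
print(tool([.458,.0281,.049]).round(4))
c=snap("wrist","pics/w7.png");snap("top","pics/t7.png");V=np.array([.5054,-.0225])
print([(q,proj(c,[*(V+.071*np.array([np.cos(np.pi-q+.08),np.sin(np.pi-q+.08)])),.05]).round(0)) for q in(.65,1.0,1.15,1.3)])
E
```

```text
clock: 10.32
position: [0.4316, -0.013, 0.0491]
ee_rot: [0.878, 0.479, -0.0, -0.0]
ft_force: [-1.9, 0.1, -0.2]
grip_width: 0.003
grasp_force: 0.7
clock: 10.73
position: [0.4405, 0.0005, 0.0492]
ee_rot: [0.878, 0.479, 0.0, 0.0]
ft_force: [-2.5, -1.0, 0.4]
grip_width: 0.007
grasp_force: 1.7
clock: 11.15
position: [0.4493, 0.014, 0.0491]
ee_rot: [0.878, 0.479, 0.0, 0.0]
ft_force: [-0.3, -1.2, 1.0]
grip_width: -0.003
grasp_force: 0.7
clock: 11.57
position: [0.4551, 0.0237, 0.0491]
ee_rot: [0.877, 0.48, 0.0, -0.0]
ft_force: [0.5, 0.0, -0.2]
grip_width: 0.002
grasp_force: 0.0
[0.0131 0.0002 0.0003]
[(0.65, array([247., 287.])), (1.0, array([256., 241.])), (1.15, array([265., 222.])), (1.3, array([279., 203.]))]
```

View pics/w7.png

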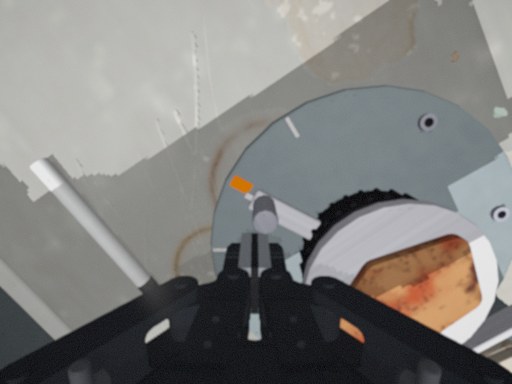

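The pin top is at about (265,222), where the prediction for 1.15 falls, with the pointer at the orange mark (241,184). The contact force dropped to zero, so it has clicked in. I'll retreat and verify.

```bash
python3 -m crank '[[-0.02,0,0,0],[-0.05,0,0,0],[-0.06,0,-0.05,0],[-0.06,0,-0.15,0],[-0.06,0,-0.25,0]]'
python3 -m crank '[[-0.1,0,-0.2,0],[-0.2,0,-0.3,0],[-0.3,0,-0.3,0],[-0.3,0,-0.3,0],[-0.3,0,-0.3,0]]'
python3 - <<'E'
from h import *
c=snap("top","pics/t8.png");s=snap("scene","pics/s8.png");w=snap("wrist","pics/w8.png");V=np.array([.5054,-.0225])
W,ce,q=slab(c,.0625,(225,150,285,215));print(ce,cv2.minAreaRect(W*1000))
P=[*(V+.071*np.array([np.cos(np.pi-1.15+.08),np.sin(np.pi-1.15+.08)])),.05];print(proj(c,P),proj(s,P),proj(w,P))
a=c["color"][140:240,190:330,::-1];b=s["color"][180:300,190:330,::-1];d=w["color"][:,:,::-1]
f=lambda x,h:cv2.resize(x,(400,h),interpolation=cv2.INTER_CUBIC)
cv2.imwrite("pics/v8.png",np.vstack([np.hstack([f(a,286),f(b,286)]),np.hstack([f(d,300),f(s["color"][:,:,::-1],300)])]))
E
```

```text
clock: 12.08
position: [0.4398, 0.0006, 0.1492]
ee_rot: [0.878, 0.478, -0.002, -0.0]
ft_force: [1.7, 0.6, 0.0]
grip_width: -0.001
grasp_force: 0.0
clock: 12.5
position: [0.3752, -0.1035, 0.2719]
ee_rot: [0.879, 0.477, 0.003, -0.0]
ft_force: [0.1, -1.4, 0.3]
grip_width: 0.004
grasp_force: 0.0
[ 0.50331384 -0.02483197] ((504.94390869140625, -23.010822296142578), (70.34611511230469, 46.12919235229492), 11.00777530670166)
[222.70870612 198.5337794 ] [223.21383874 202.78082639] [257.79511817   9.04256014]
```

View pics/v8.png

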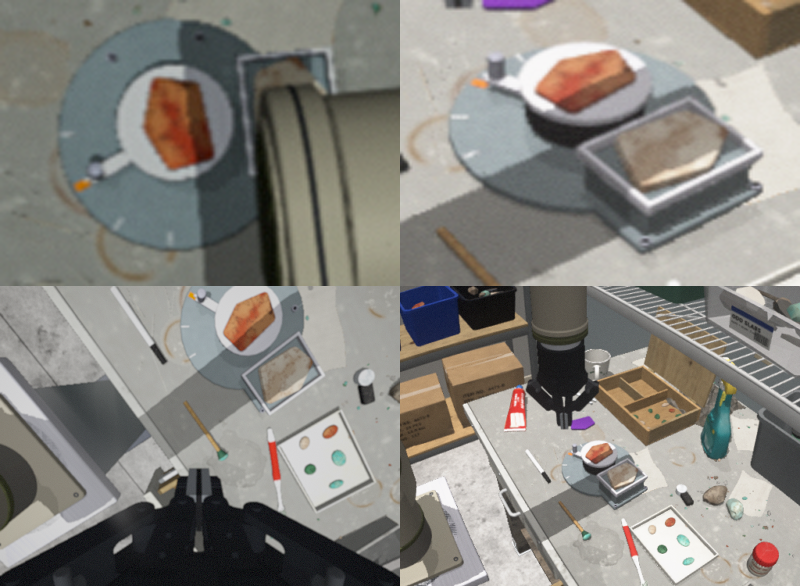

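The final views show the pointer at the orange mark, with the pin at top-view pixel (223,198) as predicted. The slab is flat and centred on the stage, the agates are in the rest, the bystanders haven't moved, and the arm is clear.

```bash
python3 -c "
from workcell import manip;print(manip.hand_in())"
```

```text
the job is handed in; nothing more can be done
None
```

The job is handed in, with no verdict returned: in the last pictures the jasper lies flat and centred over the window to within about 2 mm, the two pale slabs are still in their rest, and the collar stands at the orange stop, all in about 12.7 s of the 51 s allowed.

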